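# Release one jar from a gravity rack with its rocking lever

### The arm

A 6-joint arm with a two-finger parallel gripper is mounted at the origin on the work surface. World frame = base frame: x ahead of the robot, y to its left, z up, the work surface at z = 0. Lengths are in m, angles in rad, forces in N, time in s.
With the tool pointing down it reaches from about 0.375 to 0.975 m from the base axis. Payload 3.8 kg.
Tool frame: the origin (TCP) lies midway between the tips of the shut fingers; the grasp point (between the pads) lies 19 mm behind it (arm.tcp_to_grasp is the distance from the TCP to the grasp point, in m); z points along the fingers, y is the line along which they close (so a half turn about z gives the same grasp; the last joint's range is limited). The gripper opens to 88 mm and grips with 3 to 60 N. Pads are 18 mm wide; open, the fingers measure 123 mm over their backs; the gripper's body (75 mm by 187 mm) begins 45 mm behind the grasp point.
Start: joints at [1.114, 0.264, 1.604, -0, 1.274, -0.037], TCP at [0.275, 0.616, 0.239] pointing down, gripper open.
Joint ranges: [-2.63, 2.63], [-0.94, 2.18], [0.31, 2.57], [-1.31, 4.45], [0, 2.66], [-2.55, 2.55]. Speed limits (rad/s): [2.57, 2.57, 3.14, 3.14, 3.14, 3.14].

### API

Orientations are given as a 3x3 rotation matrix whose columns are the frame's x, y, z axes.
In Python, from station import arm gives the robot as it stands.
- The arm moves only by the shell command python3 -m creep 'ROWS' [FORCE]. ROWS is JSON, a list of rows, each a list of 5 numbers: the finger opening in cm, from 0 to 8.81, then the shift along the tool's x, y, z in cm, then the turn about the tool's z in units of 8 degrees (1.0 is 8 degrees). In form: [[jaw, tx, ty, tz, yaw], ...]. A call has 1 to 20 rows; each row shifts and turns the commanded pose from where the row before left it, along the tool's axes as they then stand; what a row does not reach is not made up. A row lasts 1/8 s, in which the tool goes at most 62.5 mm and 10.7 degrees, less where a joint would pass 70% of its speed; a pose out of reach is approached as far as the arm can. A call is refused whole if a number of a shift passes 6.25 or a number of a turn 1, either way. A call with a gripper value outside its range is refused whole. The fingers move at their own pace and stop on an object; FORCE is the grip in N (left out, the last holds). Time passes only in rows, so rows that do not move let the fingers close. It gives the time, the measured TCP pose, the force and the opening at its end, in the units of the state.
- arm.get_state(): the state, without advancing time (a new reading comes with each control period).
- arm.snapshot(name): name is "side" or "top" or "wrist"; returns the picture (400x640x3 uint8, red, green, blue); there is no depth.
- arm.camera_params(name): a dict with "fov_y" (degrees; the focal length in pixels is half the picture's height over the tangent of half this angle, whatever the lens; pixels are square), "cx", "cy" (the principal point, pixels), "rvec" (rotation vector, rad) and "tvec" (3), from world to camera coordinates, as OpenCV has them. Camera axes: x right, y down, z forward; pixel columns grow to the right and rows downward; lengths in m; the calibration is good to about 2 mm. A picture is of the moment at which its call begins: read the wrist's pose just before it. camera_params takes no time and is no camera call; for the wrist camera it gives the pose at the moment of the call.
- arm.hand_in(): hands the job in, once; it reports no verdict.
The state is a dict: "time": time; "joints": joint angles; "joint_vel": joint speeds; "joint_efforts": joint torques, N m; "tool_pos": TCP position; "eef_rot": TCP orientation; "force": force on the tool from outside, world axes, zero at the start; "torque": the same for the moment, N m; "width": finger opening in m.
Only numpy, scipy, OpenCV 4.12 (cv2) and the standard library are available. Lean on these libraries where they do the work, as an engineer would, in place of code of your own. Each camera call takes 0.05 s, during which the arm holds its last target. There are 200 camera calls.

### The job

The next straw bag needs one long jar of spawn: on the rack that holds the long jars, press the pad on the tail of its rocking lever down as far as it goes, so that the gate at the lever's other end lifts, and keep it down until the front jar has rolled out and lies against the lip at the rack's low end. Then let the lever come all the way back up, so that the gate closes and stops the next jar. Press only that pad with the fingers: do not touch or lift any jar, and leave the other rack and the things on the table alone.

Things in the scene. Friction and masses are not known exactly. Their poses are not given: they have to be found in the camera images.
- long_rack: long-jar rack, a fixed aluminium gravity chute, 148 mm wide without its pad and 360 mm long, for 112 mm jars, falling 9 degrees to its low end. Origin on the table under the front jar; x points level up the lane, y to the press-pad side, z up. The lane runs from x = -147 (low-end lip) to +205 mm; its floor is 78 mm above the table at the origin, jar tops 141 to 162 mm. 
- short_rack: short-jar rack, a fixed aluminium gravity chute, 108 mm wide without its pad and 360 mm long, for 72 mm jars, falling 9 degrees to its low end. Origin on the table under the front jar; x points level up the lane, y to the press-pad side, z up. The lane runs from x = -147 (low-end lip) to +205 mm; its floor is 78 mm above the table at the origin, jar tops 141 to 162 mm. To be left alone.
- long_pivot (a point): middle of the lever's pivot axis on the long-jar rack, at (1, 0, 135) mm in the rack's frame; the axis lies along the rack's y
- long_pocket (a point): where the centre of a released jar comes to rest against the low-end lip of the long-jar rack, at (-114, 0, 92) mm in the rack's frame
- long_pad: black ribbed rubber press pad, 48 (x) by 44 mm (y), at the tail of the long-jar rack's lever, outside the lane on the rack's +y side; origin at the centre of its top face, z out of it. At rest it is at (103, 95, 186) mm in the rack's frame, 114 mm from the pivot axis, tilted 0.3 rad up towards the high end; fully down it is 66 mm lower, tilted 0.3 rad the other way. Nothing is under it.
- long_lever (a joint): rocking lever of the long-jar rack: 0 at rest, gate shut (a spring returns it); 0.6 rad with the pad fully down. Takes 4 N on the pad at first, up to 9 N part-way, 7 N to hold down. Past 0.45 rad the gate clears the front jar and a roller on the lever holds back the second; on the way up the gate shuts before the roller frees the second jar, which rolls to the gate within a second
- long_gate (a point): middle of the lower edge of the long-jar rack's gate, a steel blade edged with a thin black stop roller; 46 mm above the lane floor when shut, 71 mm when fully lifted
- short_lever (a joint): rocking lever of the short-jar rack, of the same make; must stay at rest (0)
- long_jar1: front jar on the long rack: white plastic jar with a steel lid and a paper label, 64 mm diameter, 112 mm long, lying on its side across the lane; origin at its centre, y along the jar; the front jar's centre rests at x = -7 mm in the rack's frame when the gate is shut, the others 64 mm apart behind it
- long_jar2: second jar on the long rack: white plastic jar with a steel lid and a paper label, 64 mm diameter, 112 mm long, lying on its side across the lane; origin at its centre, y along the jar; the front jar's centre rests at x = -7 mm in the rack's frame when the gate is shut, the others 64 mm apart behind it
- long_jar3: third jar on the long rack: white plastic jar with a steel lid and a paper label, 64 mm diameter, 112 mm long, lying on its side across the lane; origin at its centre, y along the jar; the front jar's centre rests at x = -7 mm in the rack's frame when the gate is shut, the others 64 mm apart behind it
- short_jar1: front jar on the short rack: white plastic jar with a steel lid and a paper label, 64 mm diameter, 72 mm long, lying on its side across the lane; origin at its centre, y along the jar; the front jar's centre rests at x = -7 mm in the rack's frame when the gate is shut, the others 64 mm apart behind it
- short_jar2: second jar on the short rack: white plastic jar with a steel lid and a paper label, 64 mm diameter, 72 mm long, lying on its side across the lane; origin at its centre, y along the jar; the front jar's centre rests at x = -7 mm in the rack's frame when the gate is shut, the others 64 mm apart behind it
- short_jar3: third jar on the short rack: white plastic jar with a steel lid and a paper label, 64 mm diameter, 72 mm long, lying on its side across the lane; origin at its centre, y along the jar; the front jar's centre rests at x = -7 mm in the rack's frame when the gate is shut, the others 64 mm apart behind it
- sprayer: trigger spray bottle, 74 mm diameter, 205 mm tall, standing; origin at the centre of its underside
- thermometer: white digital thermometer box, 45 x 66 x 20 mm, lying between the racks; origin at the centre of its underside
- tape: roll of clear packing tape, 96 mm diameter, 48 mm high, lying flat; origin at the centre of its underside
- beaker: grey plastic measuring cup, 90 mm diameter, 110 mm tall, open at the top; origin at the centre of its underside
- spoon: steel spoon, 240 mm long, lying; origin on its underside near the middle, x along it
- spare_jar: a jar like the others, 64 mm diameter, 109 mm tall, standing upright on the table; origin at the centre of its underside
There are look-alikes about, which are no part of the job. What is shaped like the long_jar1 but green is not meant.

How it is judged:
By the outcome, as a careful person would: the job done as asked, in the order asked, and still so for the second after the job is handed in, with the robot touching nothing.
It also fails if it takes over 35 s, if anything falls off the work surface, if the arm or the gripper's body presses on something with over 40 N, if the wrist force passes 120 N, or if a joint passes its speed limit or range.

## Working session

There is one attempt and no reset: what is moved stays moved. The work goes in short steps, Python scripts to look and compute and a shell command to move; the robot and the scene stay as the last step left them, time stands still between calls to the robot, and variables do not carry over. Pictures are saved under pics/ and viewed, on a budget of 10 in all, crops included, one or two more only if the job needs it, and the job is handed in when it is done.

```bash
ls; mkdir -p pics
python3 - <<'E'
from station import arm
import cv2,json
for n in("top","side"):
    cv2.imwrite(f"pics/{n}0.png",arm.snapshot(n)[:,:,::-1]); print(n,arm.camera_params(n))
s=arm.get_state(); print(s)
E
```

```text
pics
top {'fov_y': 54.665633531946185, 'cx': 322.3819776490791, 'cy': 202.9945967168338, 'rvec': array([ 2.23135989, -2.16746496,  0.07613959]), 'tvec': array([-0.1103953 ,  0.50323685,  1.38455667])}
side {'fov_y': 55.79940512584374, 'cx': 324.4181264977177, 'cy': 195.147944002508, 'rvec': array([ 2.19660221, -0.93766074,  0.36350928]), 'tvec': array([-0.41180748,  0.29303761,  1.18113495])}
{'time': 0.1, 'joints': array([ 1.11409745e+00,  2.64651491e-01,  1.60521175e+00, -2.37250628e-05,
        1.27371218e+00, -3.69176892e-02]), 'joint_vel': array([ 0.00086552, -0.00101998, -0.00250719, -0.00236015, -0.00058786,
       -0.00049645]), 'joint_efforts': array([-1.67328346e-05, -5.03621256e+01, -3.58071434e+01,  7.31008127e-02,
        2.33536132e-02, -6.06748631e-05]), 'tool_pos': array([0.27484293, 0.6158163 , 0.23754413]), 'eef_rot': array([[-9.13180958e-01,  4.07553443e-01, -8.54013292e-04],
       [ 4.07554334e-01,  9.13179206e-01, -1.78955986e-03],
       [ 5.05259003e-05, -1.98224880e-03, -9.99998034e-01]]), 'force': array([0.3100516 , 0.63146459, 0.57306181]), 'torque': array([ 0.00656073,  0.01226574, -0.05009093]), 'width': 0.08826691278040248}
```

View pics/top0.png

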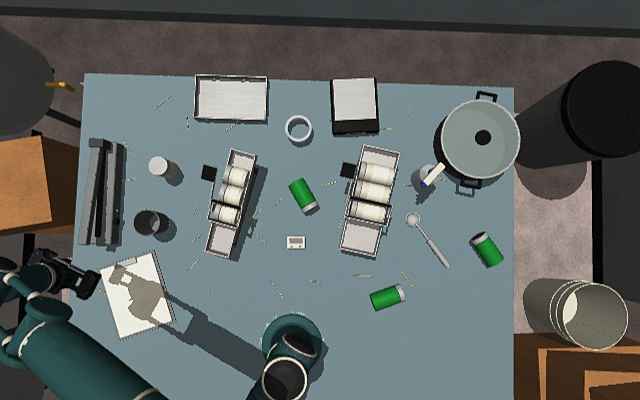

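View pics/side0.png

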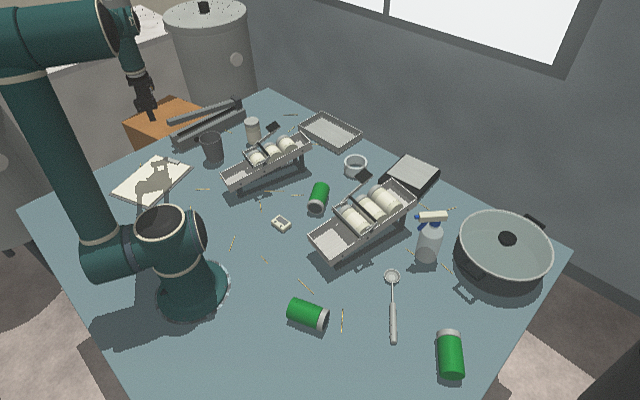

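The top view shows the long rack at about (370,200) px, with its black pad at about (347,170). In the side view the pad is at about (363,176). I'll zoom in on both.

Run:
```python
import cv2,numpy as np
a=cv2.imread("pics/top0.png");b=cv2.imread("pics/side0.png")
A=cv2.resize(a[135:265,325:415],None,fx=4.4,fy=4.4,interpolation=0)
B=cv2.resize(b[155:285,300:420],None,fx=3.3,fy=4.4,interpolation=0)
cv2.imwrite("pics/c0.png",np.hstack([A,B]))
for im,(x0,x1,y0,y1) in((a,(335,360,155,185)),(b,(345,380,160,190))):
    g=im[y0:y1,x0:x1].max(2);print(x0,y0);print("\n".join(" ".join("%3d"%v for v in r) for r in g))
```

```text
335 155
149 147 142 150 147 148 149 147 147 147 147 149 145 146 148 147 145 143 146 150 146 148 147 153 143
147 149 149 148 148 146 148 146 146 145 151 147 146 147 148 150 144 149 148 145 145 148 148 147 107
148 148 149 147 147 147 147 148 150 147 148 148 144 146 148 146 145 146 149 147 144 148 146 145  77
147 148 148 147 149 148 145 149 149 151 146 148 146 148 150 150 146 147 145 148 148 152 150 150  93
148 145 150 147 145 149 145 152 149 148 149 148 146 146 149 147 146 147 145 149 148 152 152 103  97
145 148 144 148 146 148 146 152 131 154 156 152 151 151 150 146 148 148 150 146 148 150 146  33 104
147 148 149 143 147 152 150 131 111 133 140 151 146 134 154 153 150 152 148 150 148 151 127  66 153
147 150 147 148 147 147 149 128  79  69  81 103  96  93 148 134 160 139 158 150 154 150 106  93 224
151 149 145 145 147 147 151 121   6   6  12  20  39  56  93  71 118 103 135 138 157 141  65  82 255
147 146 146 149 143 152 152  86  12  20  22  21  15  15  14  12  25  50  73  82 110 119  22  89 236
148 149 145 149 148 151 156  69  14  23  23  25  22  22  22  17  19  17  18   2  23  84  50 
[... 5415 characters left out ...]

158 157 155 153 153 156 157 153 156 153 159 154 151 159 196 120 100 104 130 163 159 158 152 157 157 153 151 153 160 169 182 196 191 192 188
155 157 152 158 156 154 157 152 156 155 151 159 169 169 115  94 111 144 161 161 157 156 157 157 149 156 153 162 176 196 193 194 190 188 171
156 153 153 155 154 157 157 153 155 156 160 184 172 109  98 109 144 161 156 157 156 152 158 157 155 154 161 176 188 189 194 196 178 156 148
157 157 157 156 157 155 153 153 152 157 186 170  97  96 116 142 160 156 152 154 153 156 155 153 154 153 169 175 180 187 191 170 146 159 189
158 152 158 157 156 153 151 156 168 183 178  91  94 101 142 160 156 155 156 156 155 154 157 158 155 161 166 172 176 178 167 154 184 233 229
```

View pics/c0.png

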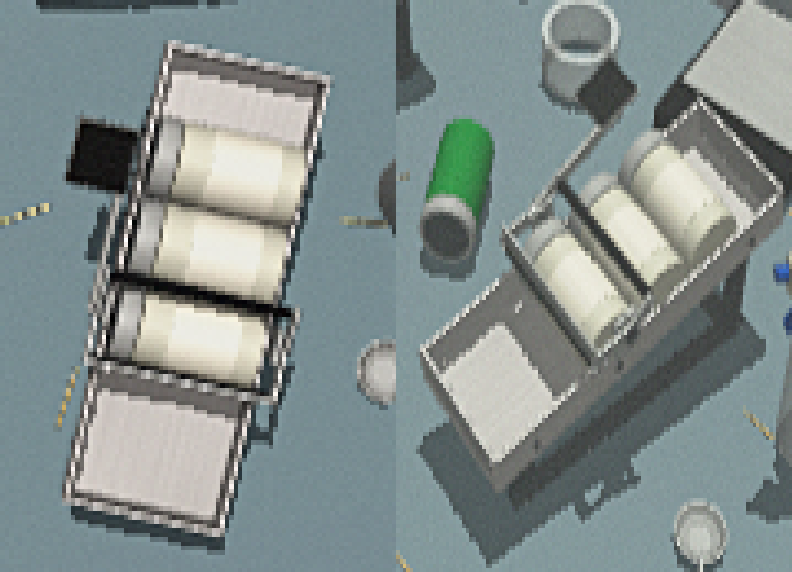

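The crops show the pad clearly, left of the lane in the top view (crop about (102,155)). The black roller bar, which is level along rack y, runs from (110,277) to (296,315) in the crop.

```bash
cat > h.py <<'E'
import cv2,numpy as np
from station import arm
def cam(n):
    p=arm.camera_params(n);R=cv2.Rodrigues(p["rvec"])[0];f=200/np.tan(np.radians(p["fov_y"]/2))
    return R,np.array(p["tvec"]),f,p["cx"],p["cy"]
def ray(n,u,v):
    R,t,f,cx,cy=cam(n);d=R.T@np.array([(u-cx)/f,(v-cy)/f,1]);return -R.T@t,d/np.linalg.norm(d)
def onz(n,u,v,z):
    o,d=ray(n,u,v);return o+d*(z-o[2])/d[2]
def tri(p1,p2):
    o1,d1=ray("top",*p1);o2,d2=ray("side",*p2)
    s=np.linalg.lstsq(np.stack([d1,-d2],1),o2-o1,rcond=None)[0];a=o1+s[0]*d1;b=o2+s[1]*d2
    return (a+b)/2,np.linalg.norm(a-b)
def proj(n,P):
    R,t,f,cx,cy=cam(n);q=R@np.asarray(P)+t;return np.array([f*q[0]/q[2]+cx,f*q[1]/q[2]+cy])
E
python3 - <<'E'
from h import *
def blob(f,x0,x1,y0,y1,lo,th):
    g=cv2.imread(f)[y0:y1,x0:x1].max(2);m=((g<th)&(g>=lo)).astype(np.uint8)
    m=cv2.morphologyEx(m,cv2.MORPH_OPEN,np.ones((5,5)))
    n,l,s,c=cv2.connectedComponentsWithStats(m);i=1+s[1:,4].argmax();print(s[i]);
    r=cv2.minAreaRect(np.argwhere(l==i)[:,::-1].astype(np.float32));print(r)
    return np.array(r[0])+[x0,y0]
pt=blob("pics/top0.png",335,360,155,185,0,60);ps=blob("pics/side0.png",345,380,160,190,40,76)
P=tri(pt,ps);print(pt,ps,P,onz("top",*pt,.186))
for z in(.12,.17):
  e=lambda x,y:onz("top",325+x/4.4,135+y/4.4,z)
  d=e(110,277)-e(296,315);print("y dir",d,"yaw of x",np.degrees(np.arctan2(-d[0],d[1])))
  d=e(240,372)-e(92,345) if 0 else e(95,358)-e(248,398);print(d,np.degrees(np.arctan2(-d[0],d[1])),np.linalg.norm(d))
# low lip & high lip corners (equal heights)
for a,b,z in(((68,500),(222,533),.08),((168,43),(327,80),.15)):
  d=onz("top",325+a[0]/4.4,135+a[1]/4.4,z)-onz("top",325+b[0]/4.4,135+b[1]/4.4,z);print(np.degrees(np.arctan2(-d[0],d[1])),np.linalg.norm(d))
  print(onz("top",325+a[0]/4.4,135+a[1]/4.4,z),onz("top",325+b[0]/4.4,135+b[1]/4.4,z))
E
```

```text
[  6   8  14  15 179]
((12.58108139038086, 15.013513565063477), (12.987520217895508, 13.97391414642334), 9.462322235107422)
[ 12  10  13  12 119]
((18.0, 15.5), (11.0, 12.0), 90.0)
[347.58108139 170.01351357] [363.  175.5] (array([ 0.604882  , -0.17123196,  0.18304008]), np.float64(0.00021771457293872035)) [ 0.60437715 -0.17093081  0.186     ]
y dir [0.02479463 0.14246105 0.        ] yaw of x -9.873143331817051
[0.02698059 0.11698563 0.        ] -12.98713370780693 0.12005661019765146
y dir [0.02383493 0.13694696 0.        ] yaw of x -9.873143331817062
[0.02593628 0.11245759 0.        ] -12.987133707806938 0.1154097074675851
-10.440541102336867 0.12272340679985955
[ 0.34779875 -0.16131303  0.08      ] [ 0.32555942 -0.28200456  0.08      ]
-11.42032715027831 0.12241899856434968
[ 0.69490219 -0.22305486  0.15      ] [ 0.6706626  -0.34305009  0.15      ]
```

Run:
```python
from h import *
s=arm.get_state();p=s["tool_pos"];R=s["eef_rot"].copy();T=np.array([.606,-.168,.25]);n=16
Rz=cv2.Rodrigues(np.array([0,0,np.radians(4.8)]))[0]
tot=T-p; rows=[]
for k in range(n):
    w=tot/n; w=w+[0,0,.01 if k<6 else (-.006 if k>=6 else 0)]
    rows.append(np.round(R.T@w*100,2).tolist()); R=R@Rz
for r in rows: print(r)
print(R)
```

```text
[-3.89, -3.63, -1.07]
[-4.18, -3.29, -1.07]
[-4.44, -2.93, -1.07]
[-4.67, -2.55, -1.07]
[-4.86, -2.15, -1.07]
[-5.03, -1.74, -1.07]
[-5.15, -1.31, 0.53]
[-5.25, -0.87, 0.53]
[-5.3, -0.43, 0.53]
[-5.32, 0.02, 0.53]
[-5.3, 0.46, 0.53]
[-5.24, 0.9, 0.53]
[-5.15, 1.34, 0.53]
[-5.02, 1.76, 0.53]
[-4.85, 2.18, 0.53]
[-4.65, 2.57, 0.53]
[[ 1.88259767e-01  9.82118898e-01 -8.54013292e-04]
 [ 9.82117396e-01 -1.88261035e-01 -1.78955986e-03]
 [-1.91833798e-03 -5.01839189e-04 -9.99998034e-01]]
```

```bash
python3 -m creep '[[0,-3.9,-3.6,-1.1,0.6],[0,-4.2,-3.3,-1.1,0.6],[0,-4.4,-2.9,-1.1,0.6],[0,-4.7,-2.6,-1.1,0.6],[0,-4.9,-2.2,-1.1,0.6],[0,-5.0,-1.7,-1.1,0.6],[0,-5.2,-1.3,0.5,0.6],[0,-5.2,-0.9,0.5,0.6],[0,-5.3,-0.4,0.5,0.6],[0,-5.3,0,0.5,0.6],[0,-5.3,0.5,0.5,0.6],[0,-5.2,0.9,0.5,0.6],[0,-5.2,1.3,0.5,0.6],[0,-5.0,1.8,0.5,0.6],[0,-4.8,2.2,0.5,0.6],[0,-4.6,2.6,0.5,0.6],[0,0,0,0,0],[0,0,0,0,0]]'
python3 - <<'E'
from h import *
a=arm.snapshot("top");w=arm.snapshot("wrist");s=arm.get_state();print(s["tool_pos"],s["eef_rot"],s["time"],s["force"])
pr=lambda n,P:proj(n,P).round(1)
print(pr("wrist",[.6045,-.171,.185]),pr("wrist",s["tool_pos"]))
W=w[:,:,::-1].copy()
cv2.imwrite("pics/w1.png",W);cv2.imwrite("pics/s1.png",arm.snapshot("side")[:,:,::-1])
E
```

```text
time: 2.35
tool_pos: [0.6068, -0.166, 0.2539]
eef_rot: [[0.188, 0.982, -0.002], [0.982, -0.188, 0.001], [0.001, -0.002, -1.0]]
force: [-0.1, 1.4, 0.5]
width: 0.0003
[ 0.60690334 -0.16512181  0.25470394] [[ 1.86890611e-01  9.82380671e-01 -3.41658030e-04]
 [ 9.82380624e-01 -1.86890417e-01  5.30693297e-04]
 [ 4.57490225e-04 -4.34819823e-04 -9.99999801e-01]] 2.45 [-0.40203129  0.35648138 -0.04357164]
[318.  222.2] [320.3 256.5]
```

View pics/w1.png

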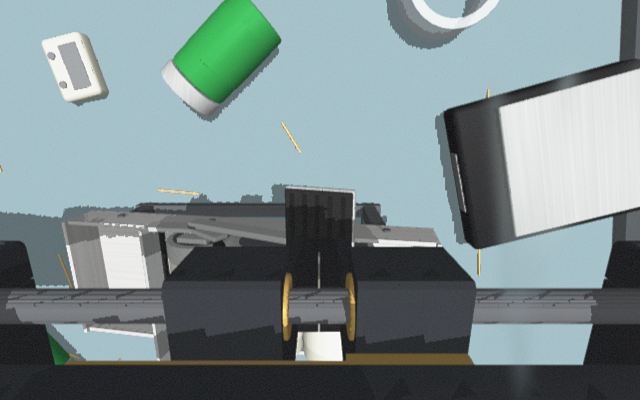

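The pad is at columns 286–355 (middle 320) in the wrist view, in line with the fingers. I'll press now.

```bash
python3 -m creep '[[0,0,0,2,0],[0,0,0,2,0],[0,0,0,2,0],[0,0,0.1,0.8,0],[0,0,0.1,0.8,0],[0,0,0.1,0.8,0],[0,0,0.1,0.8,0]]'; python3 -m creep '[[0,0,0.1,0.8,0],[0,0,0.1,0.8,0],[0,0,0.1,0.8,0],[0,0,0.1,0.8,0],[0,0,0,0,0]]'
python3 - <<'E'
from h import *
b=arm.snapshot("side");s=arm.get_state();print(s["time"],s["tool_pos"],s["force"])
cv2.imwrite("pics/s2.png",cv2.resize(b[80:285,280:440,::-1],None,fx=2.9,fy=2.9))
E
```

```text
time: 3.38
tool_pos: [0.6137, -0.1675, 0.1641]
eef_rot: [[0.188, 0.982, 0.006], [0.982, -0.188, -0.001], [0.0, 0.006, -1.0]]
force: [4.1, 1.6, 5.5]
width: 0.0001
time: 4.0
tool_pos: [0.6172, -0.1683, 0.132]
eef_rot: [[0.188, 0.982, 0.004], [0.982, -0.188, -0.001], [-0.0, 0.004, -1.0]]
force: [2.7, 1.2, 5.5]
width: 0.0003
4.05 [ 0.61717486 -0.16832425  0.13223565] [2.02407262 0.03116878 6.06146685]
```

View pics/s2.png

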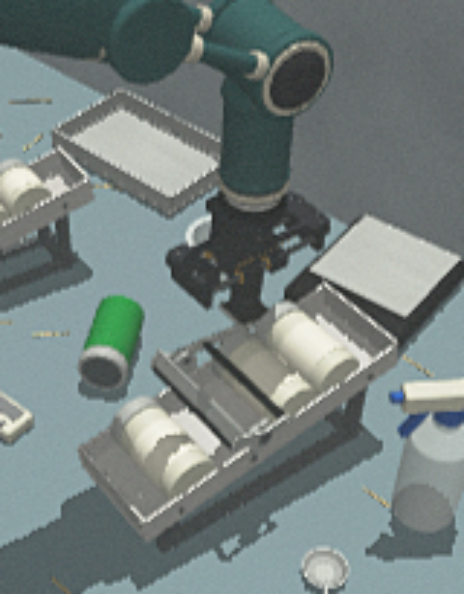

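The gate has lifted and the front jar is rolling through the low end. I'll press further, to the stop.

```bash
for i in 1; do python3 -m creep '[[0,0,0,0.4,0],[0,0,0,0,0]]'; python3 -m creep '[[0,0,0,0.4,0],[0,0,0,0,0]]';  python3 -m creep '[[0,0,0,0.3,0],[0,0,0,0,0]]';done | grep -E "time|pos|force"
```

```text
time: 4.3
tool_pos: [0.617, -0.1683, 0.1284]
force: [1.8, 1.2, 6.8]
time: 4.55
tool_pos: [0.6167, -0.1682, 0.1243]
force: [1.0, 1.0, 7.8]
time: 4.8
tool_pos: [0.6166, -0.1682, 0.1222]
force: [-2.3, 2.0, 9.5]
```

```bash
python3 -m creep '[[0,0,0,0.3,0],[0,0,0,0,0]]'| grep -E "time|pos|force"; python3 -m creep '[[0,0,0,0.3,0],[0,0,0,0,0],[0,0,0,0,0],[0,0,0,0,0]]'| grep -E "time|pos|force"
python3 - <<'E'
from h import *
b=arm.snapshot("side");s=arm.get_state();print(s["time"],s["tool_pos"],s["force"])
cv2.imwrite("pics/s3.png",cv2.resize(b[80:285,280:440,::-1],None,fx=2.9,fy=2.9))
E
```

```text
time: 5.05
tool_pos: [0.6167, -0.1683, 0.1216]
force: [-5.8, 3.3, 21.3]
time: 5.55
tool_pos: [0.6169, -0.1684, 0.1213]
force: [-11.5, 4.7, 33.3]
5.6 [ 0.61684504 -0.16831473  0.12121686] [-11.33808883   4.8266086   33.81182321]
```

View pics/s3.png

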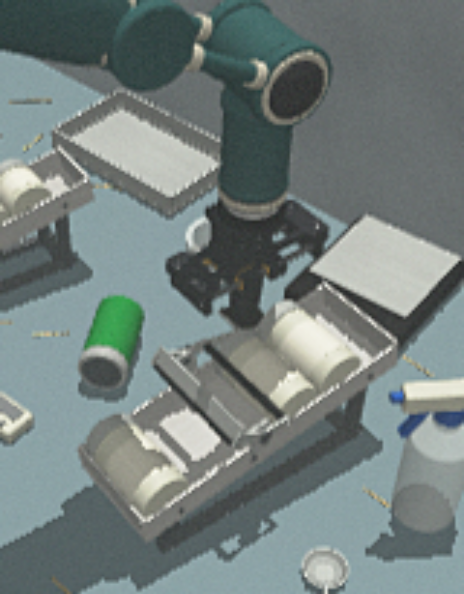

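The force rise to 33 N with no more travel shows the hard stop. The jar now lies against the lip and the second jar is held. I'll back off slightly, hold briefly to let it settle, and then release smoothly.

```bash
python3 -m creep '[[0,0,0,-0.3,0],[0,0,0,0,0],[0,0,0,0,0],[0,0,0,0,0],[0,0,0,0,0],[0,0,0,0,0],[0,0,0,0,0],[0,0,0,0,0]]'| grep -E "time|pos|force"
python3 - <<'E'
from h import *
b=arm.snapshot("side")[:,:,::-1];a=cv2.imread("pics/s3.png");c=cv2.resize(b[80:285,280:440],None,fx=2.9,fy=2.9)
d=cv2.absdiff(a,c).max(2)[400:540,80:230];print("moved px in pocket",(d>40).sum())
E
python3 -m creep '[[0,0,0,-0.8,0],[0,0,-0.1,-0.8,0],[0,0,-0.1,-0.8,0],[0,0,-0.1,-0.8,0],[0,0,-0.1,-0.8,0],[0,0,-0.1,-0.8,0],[0,0,-0.1,-0.8,0],[0,0,-0.1,-0.8,0],[0,0,-0.1,-0.8,0],[0,0,0,-1.5,0],[0,0,0,-2,0],[0,0,0,-2,0],[0,0,0,-2,0],[0,4,0,-2,0],[0,4,0,0,0],[0,4,0,0,0],[0,4,0,0,0],[0,0,0,0,0],[0,0,0,0,0],[0,0,0,0,0]]'
python3 - <<'E'
from h import *
a=cv2.imread("pics/top0.png");A=arm.snapshot("top")[:,:,::-1];b=arm.snapshot("side")[:,:,::-1]
S=cv2.imread("pics/side0.png")
f=lambda i,x,y:cv2.resize(i[y:y+145,x:x+130],None,fx=3,fy=4 if 0 else 3)
cv2.imwrite("pics/e.png",np.hstack([f(A,305,130),f(b,300,140)]))
print(proj("side",[.6045,-.171,.185]))
g=b[160:190,345:380].max(2);g0=S[160:190,345:380].max(2);print("pad diff side",(cv2.absdiff(g,g0)>40).sum(),g.shape)
E
```

```text
time: 6.6
tool_pos: [0.6167, -0.1683, 0.1216]
force: [-5.8, 3.8, 21.6]
moved px in pocket 5
time: 9.15
tool_pos: [0.6374, -0.0103, 0.2841]
eef_rot: [[0.189, 0.982, 0.0], [0.982, -0.189, -0.0], [-0.0, 0.0, -1.0]]
force: [0.5, -0.0, -0.3]
width: 0.0006
[362.87222343 175.09425475]
pad diff side 12 (30, 35)
```

View pics/e.png

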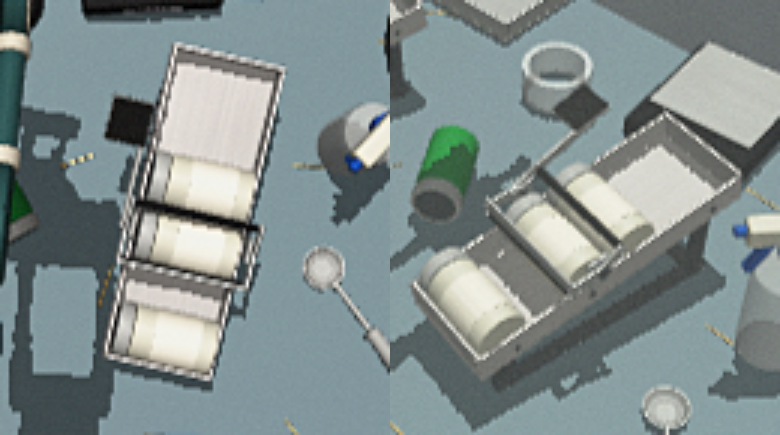

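The released jar lies at the lip and the gate is shut. The next jar is stopped at the gate and the pad is back up. I'll let it settle briefly, check that it's still, and hand in.

```bash
python3 -m creep '[[0,0,0,0,0],[0,0,0,0,0],[0,0,0,0,0],[0,0,0,0,0],[0,0,0,0,0],[0,0,0,0,0],[0,0,0,0,0],[0,0,0,0,0]]'|head -1
python3 - <<'E'
from h import *
b=arm.snapshot("side")[:,:,::-1].copy();S=cv2.imread("pics/side0.png");E=cv2.imread("pics/e.png")[:,390:]
print("still:",(cv2.absdiff(E,cv2.resize(b[140:285,300:430],None,fx=3,fy=3)).max(2)>40).sum())
print("short rack px changed",(cv2.absdiff(b,S)[115:195,215:318].max(2)>60).sum())
print(arm.get_state()["force"],arm.hand_in())
E
```

```text
time: 10.25
still: 107
short rack px changed 26
the job is handed in; nothing more can be done
[-0.22873038 -0.21307836  1.20952961] None
```

The long rack released one jar, which now lies against the lip at the low end, and the job is handed in at about 10 s on the robot's clock.

- **Press:** I pushed the long rack's pad down with the shut fingers until it hit its hard stop. The fingertips stopped moving at about 0.121 m while the force rose to about 33 N. I held it down until the front jar lay still against the lip, then let the lever come back up and moved the arm clear.
- **Final pictures:** The first jar is at the lip, the gate is shut with the second jar resting against it and the third behind. The pad is back at its rest position, with 12 of 1050 pixels changed from the start.
- **Last checks:** The hand was carrying essentially no force. The short rack's area showed only 26 changed pixels. A stillness check over the last second found 107 changed pixels in the enlarged crop, about 12 in the original image. I took both small differences to be noise and did not look at another picture to confirm that.

No check failed, but no picture was viewed after that last settling second.

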